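# Lift a painted disc onto the empty drying stand

## Robot

A 7-joint arm with a two-finger parallel gripper is mounted at the origin on the work surface. World frame = base frame: x ahead of the robot, y to its left, z up, the work surface at z = 0. Lengths are in m, angles in rad, forces in N, time in s.
With the tool pointing down it reaches from about 0.425 to 0.875 m from the base axis. Payload 8.4 kg.
Tool frame: the origin (TCP) lies between the finger pads; the fingertips stand 11 mm ahead of it and the grasp point (between the pads) lies 8 mm behind it; y points along the fingers, x is the direction in which the jaws open and shut, and the axes are right-handed (so a half turn about y gives the same grasp; the last joint's range is limited). The gripper opens to 87 mm and grips with 3 to 60 N. Pads are 19 mm wide; open, the fingers measure 117 mm over their backs; the gripper's body (75 mm by 190 mm) begins 51 mm behind the grasp point.
Start: joints at [1.072, 0.333, 0.04, 1.465, -0.013, 1.343, -0.059], TCP at [0.253, -0.599, 0.234] pointing down, gripper open.
Joint ranges: [-2.58, 2.58], [-0.38, 2.09], [-1.3, 1.39], [0.25, 2.4], [-1.5, 4.64], [0.08, 2.09], [-2.65, 2.65]. Speed limits (rad/s): [2.22, 2.22, 2.79, 2.79, 3.14, 3.14, 3.14].

## Interface

Orientations are given as a unit quaternion [x, y, z, w].
In Python, from cell import manip gives the robot as it stands.
- The arm moves only by the shell command python3 -m pendant 'ROWS' [FORCE]. ROWS is JSON, a list of rows, each a list of 3 entries, a list of its own where there are three numbers: the opening in per cent of the stroke, from 0 (shut) to 100 (fully open), then the shift along the world's x, y, z in mm, then the turn, a rotation vector about the world's x, y, z in degrees. In form: [[gripper, [tx, ty, tz], [rx, ry, rz]], ...]. A call has 1 to 8 rows; each row shifts and turns the pose as measured when the row begins; what a row does not reach is not made up. A row lasts 1/10 s, in which the tool goes at most 50 mm and 8.59 degrees, less where a joint would pass 70% of its speed; a pose out of reach is approached as far as the arm can. A call is refused whole if a number of a shift passes 50 or a number of a turn 8.59, either way. A call with a gripper value outside its range is refused whole. The fingers move at their own pace and stop on an object; FORCE is the grip in N (left out, the last holds). Time passes only in rows, so rows that do not move let the fingers close. It gives the time, the measured TCP pose, the force and the opening at its end, in the units of the state.
- manip.state(): the state, without advancing time (a new reading comes with each control period).
- manip.read_camera(name): name is "side" or "top"; returns the picture (384x512x3 uint8, red, green, blue); there is no depth.
- manip.camera_params(name): a dict with "fov_y" (degrees; the focal length in pixels is half the picture's height over the tangent of half this angle, whatever the lens; pixels are square), "cx", "cy" (the principal point, pixels), "k1" (the pictures are not rectified: a ray, as slopes to the right and down, at radius r is drawn at 1 + k1 r^2 times it, then the intrinsics apply), "R" (3x3) and "t" (3): a world point X has camera coordinates R X + t. Camera axes: x right, y down, z forward; pixel columns grow to the right and rows downward; lengths in m; the calibration is good to about 2 mm. A picture is of the moment at which its call begins. camera_params takes no time and is no camera call.
- manip.job_done(): hands the job in, once; it reports no verdict.
The state is a dict: "clock": time; "joint_positions": joint angles; "qd": joint speeds; "joint_efforts": joint torques, N m; "tcp_pos": TCP position; "tool_rot": TCP orientation; "ft_force": force on the tool from outside, world axes, zero at the start; "wrist_torque": the same for the moment, N m; "gripper_width": finger opening in m.
Only numpy, scipy, OpenCV 4.12 (cv2) and the standard library are available. Lean on these libraries where they do the work, as an engineer would, in place of code of your own. Each camera call takes 0.05 s, during which the arm holds its last target. There are 200 camera calls.

## Task

The round white panel has just been painted and must not be touched by the gripper: pick up the flat lifter, slide its blade under the round panel between the stand's rails and lift it clear. Carry it level to the empty stand, lower it so that it lies flat and centred on the two rails, then let the lifter come to rest flat on the bench (it may stay under the panel) and let go. Leave the square panel alone.

Things in the scene. Friction and masses are not known exactly. Their poses are not given: they have to be found in the camera images.
- lifter: Trowel-like spatula, loose, 0.38 kg, lying flat. Steel blade x = -50 to +150 mm (front edge), 56 wide in y, 3 thick. Wooden bar handle above: x = -40 to +40, 24 wide in y, z = 60 to 82, on two posts at x = -30 and +30 (14 wide). Origin: underside of the blade, below the handle's middle; x to the front edge, z up. A panel fits on the blade centred at x = +100.
- disc: Round white panel to move: diameter 110 mm, 4 thick, about 0.1 kg, loose. Origin: centre of its underside, z up. It starts centred within 3 mm on a stand just like stand_empty, underside 40 mm above the bench, its x axis along that stand's x: the blade slides in under it along its +x, from the robot's side.
- stand_empty: Empty one of three equal fixed stands in a row. Two steel rails along x, 40 mm high, 10 wide, inner faces at y = +-40, from x = -50 to +83. The gap between goes down to the bench, open at -x (robot's side), closed by a 40 high crosspiece at x = 75 to 83. Origin: bench height, midway between the rails, where the panel's centre belongs; x away from the robot within 12 degrees, z up.
- square: Bystander, not to be moved: white rectangular panel 100 (x) by 110 (y) mm, 4 thick, loose on the third stand, underside 40 mm above the bench. Origin: centre of its underside.
Mind the look-alikes: they are no part of the job. Leave any black or blue look-alike of the disc alone.

How it is judged:
On the way:
1. the round panel is lifted clear of its stand on the lifter's blade (more than 15 mm above the rails) (height (world z) of disc above 0.055 m and contact force between lifter and disc above 0.2 N), for 0.2 s.
At the end, for the whole second after the job is handed in: The round panel lies flat (within 5 degrees) on the rails of the empty stand, its centre within 20 mm of the stand's, at rest; the lifter lies flat on the bench (within 8 degrees, under 10 mm up), at rest and released; the square panel is within 20 mm of where it was (horizontal distance between disc and stand_empty below 0.02 m and height (world z) of disc between 0.035 and 0.045 m and angle between disc's own z axis and vertical below 0.09 rad and linear speed of each of disc, lifter below 0.02 m/s and height (world z) of lifter below 0.01 m and angle between lifter's own z axis and vertical below 0.15 rad and distance of square from where it was at the start of the episode below 0.02 m); the robot touches nothing.
It fails at once if the gripper or the arm touches the round panel (contact force between any of the fingers, the arm and disc above 0.5 N).
It fails at once if the round panel is tipped by more than 25 degrees (angle between disc's own z axis and vertical above 0.44 rad).
It fails at once if the square panel is moved by more than 20 mm (distance of square from where it was at the start of the episode above 0.02 m).
It also fails if it takes over 58 s, if anything falls off the work surface, if the arm or the gripper's body presses on something with over 40 N, if the wrist force passes 120 N, or if a joint passes its speed limit or range.

## Working session

There is one attempt and no reset: what is moved stays moved. The work goes in short steps, Python scripts to look and compute and a shell command to move; the robot and the scene stay as the last step left them, time stands still between calls to the robot, and variables do not carry over. Pictures are saved under pics/ and viewed, about 8 in all and at most 12, crops included, and the job is handed in when it is done.

```bash
mkdir -p pics; cat > h.py <<'E'
import numpy as np, cv2
from cell import manip
def P(n):
    c=manip.camera_params(n); f=192/np.tan(np.radians(c['fov_y'])/2)
    return c,f,np.array(c['R']),np.array(c['t'])
def ray(n,uv):
    c,f,R,t=P(n); d=np.array([(uv[0]-c['cx'])/f,(uv[1]-c['cy'])/f]); s=d.copy()
    for _ in range(20): s=d/(1+c['k1']*(s@s))
    return -R.T@t, R.T@np.array([s[0],s[1],1])
def plane(n,uv,z):
    o,d=ray(n,uv); return o+d*(z-o[2])/d[2]
def proj(n,X):
    c,f,R,t=P(n); p=R@np.array(X)+t; s=p[:2]/p[2]; s=s*(1+c['k1']*(s@s)); return np.array([c['cx'],c['cy']])+f*s
def snap(n,name):
    im=manip.read_camera(n)[:,:,::-1].copy(); cv2.imwrite(f'pics/{name}.png',im); return im
E
python3 - <<'E'
from h import *
a=snap('top','top0');b=snap('side','side0')
print(manip.state()['tcp_pos'],manip.state()['tool_rot'])
for n in('top','side'):
    c,f,R,t=P(n);print(n,-R.T@t,R[2],f,c['k1'])
E
```

```text
[ 0.25286094 -0.59834052  0.23273909] [-0.5890661   0.39119777 -0.39028984  0.58960943]
top [0.5299037  0.01657095 0.72434514] [ 0.15981475 -0.01423543 -0.98704438] 352.1571998702992 -0.034307601891479654
side [ 0.24052103 -0.36808925  0.44590221] [ 0.58791353  0.56367978 -0.58019203] 348.5598322765352 -0.09040667097864935
```

View pics/top0.png

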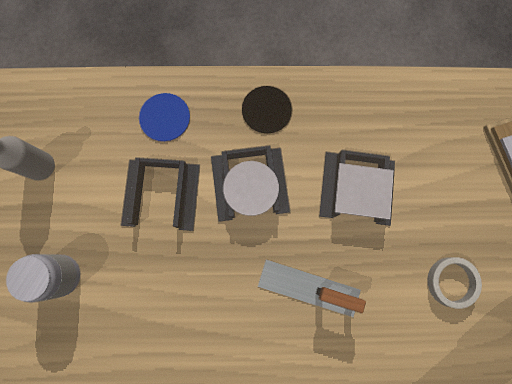

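View pics/side0.png

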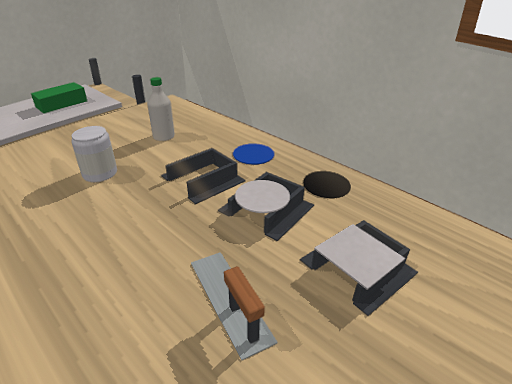

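Candidates for the disc in the top view: round white (251,188), square white (365,191), blue disc (165,117), black disc (267,109), ring (455,283) and can top (28,278). By the description it is the round white one on the middle stand. The empty stand is at (160,195), and the lifter's handle is at (342,299). I'll check these in one close crop with masks.

```bash
python3 - <<'E'
from h import *
from scipy.spatial.transform import Rotation as Ro
im=cv2.imread('pics/top0.png')
cv2.imwrite('pics/crop0.png',cv2.resize(im[140:330,115:381],None,fx=3,fy=3,interpolation=cv2.INTER_CUBIC))
print(Ro.from_quat(manip.state()['tool_rot']).as_matrix().round(3))
hsv=cv2.cvtColor(im,cv2.COLOR_BGR2HSV);H,S,V=cv2.split(hsv)
def comps(m,tag,z,amin=150):
    n,l,st,c=cv2.connectedComponentsWithStats(m.astype(np.uint8)*255)
    for i in range(1,n):
        if st[i,4]<amin or st[i,1]<75: continue
        r=cv2.minAreaRect(np.argwhere(l==i)[:,::-1].astype(np.float32))
        print(tag,c[i].round(1),st[i,4],'world',plane('top',c[i],z)[:2].round(4),'rect',[plane('top',p,z)[:2].round(3).tolist() for p in cv2.boxPoints(r)])
comps((S<40)&(V>150),'white',.044)
comps((S<50)&(V>95)&(V<=175),'grey',.003)
comps((H<12)&(S>130)&(V>80),'orange',.082)
comps((V<75)&(S<60),'dark',.04)
for p in [(251,188),(365,191),(290,280),(342,299),(130,195),(188,195),(218,190)]: print(p,hsv[p[1],p[0]])
E
```

```text
[[ 0.389 -0.001  0.921]
 [-0.921  0.001  0.389]
 [-0.001 -1.    -0.   ]]
white [250.7 187.6] 2344 world [0.6622 0.0136] rect [[0.717, 0.066], [0.716, -0.041], [0.61, -0.039], [0.61, 0.066]]
white [364.2 190.7] 2647 world [ 0.6548 -0.2112] rect [[0.615, -0.148], [0.712, -0.165], [0.697, -0.277], [0.599, -0.257]]
white [ 27.2 278. ] 1517 world [0.4898 0.4399] rect [[0.533, 0.486], [0.533, 0.403], [0.449, 0.397], [0.449, 0.478]]
white [457.1 282.6] 719 world [ 0.4744 -0.3824] rect [[0.478, -0.314], [0.539, -0.385], [0.47, -0.45], [0.41, -0.378]]
grey [ 15.  151.3] 739 world [0.7525 0.517 ] rect [[0.782, 0.565], [0.803, 0.453], [0.733, 0.434], [0.712, 0.544]]
grey [250.4 186.4] 2057 world [0.6729 0.0139] rect [[0.728, 0.071], [0.727, -0.045], [0.612, -0.043], [0.613, 0.071]]
grey [363.9 190.7] 2618 world [ 0.6624 -0.2243] rect [[0.618, -0.156], [0.724, -0.174], [0.708, -0.296], [0.602, -0.275]]
grey [ 34.8 274.6] 1997 world [0.4941 0.4504] rect [[0.492, 0.53], [0.58, 0.421], [0.506, 0.357], [0.421, 0.465]]
grey [454.8 283.5] 841 world [ 0.4693 -0.4014] rect [[0.505, -0.339], [0.541, -0.436], [0.44, -0.47], [0.406, -0.374]]
grey [302.2 285.4] 2297 world [ 0.4701 -0.0886] rect [[0.47, 0.003], [0.524, -0.016], [0.46, -0.208], [0.407, -0.188]]
dark [249.1 177.1] 1533 world [0.6843 0.0166] rect [[0.734, 0.096], [0.753, -0.046], [0.615, -0.061], [0.597, 0.077]]
dark [344.3 175.8] 966 world [ 0.6862 -0.1739] rect [[0.606, -0.12], [0.742, -0.139], [0.728, -0.279], [0.591, -0.255]]
dark [167.8 189.8] 1841 world [0.6596 0.1772] rect [[0.59, 0.266], [0.728, 0.262], [0.715, 0.117], [0.578, 0.126]]
(251, 188) [  0  12 171]
(365, 191) [  8  13 163]
(290, 280) [ 50   5 142]
(342, 299) [ 12 144 138]
(130, 195) [18 17 75]
(188, 195) [168  18  69]
(218, 190) [ 0  7 69]
```

View pics/crop0.png

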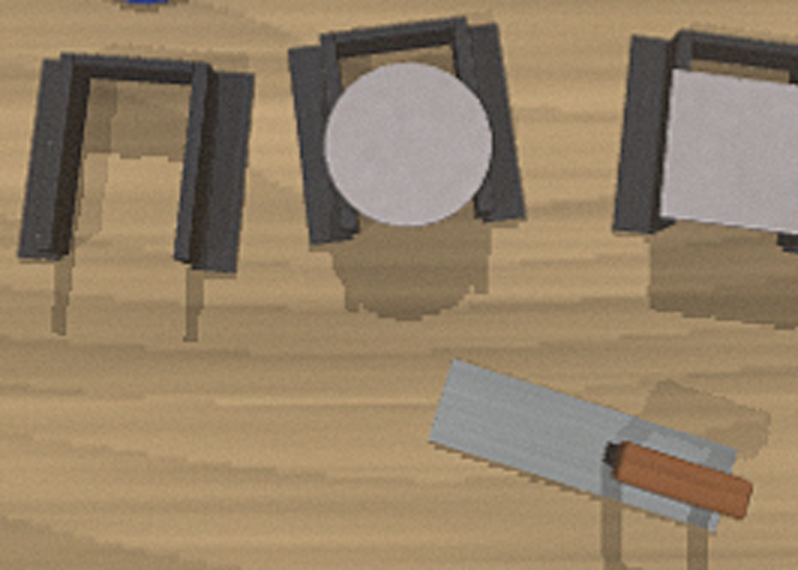

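Picture 3 (crop) confirms the choices. The disc is round and white at (251,188), and the stand to its left is empty with its opening toward the robot. The lifter's blade front is at the left, around crop (440,400). Next I'll get stand corners and the lifter pose from the pixels.

```bash
python3 - <<'E'
from h import *
im=cv2.imread('pics/top0.png')
c=lambda x,y:(115+x/3-.33,140+y/3-.33)
for nm,pts in dict(empty=[(62,54),(213,64),(40,258),(194,262)],discst=[(322,35),(468,18)]).items():
    w=np.array([plane('top',c(*p),.04)[:2] for p in pts]); print(nm,w.round(4).tolist())
    back=w[:2].mean(0); e=w[0]-w[1]; print(' width',np.linalg.norm(e).round(4))
    xd=np.array([e[1],-e[0]])/np.linalg.norm(e); print(' yaw(back)',np.degrees(np.arctan2(xd[1],xd[0])).round(1),'centre',(back-.083*xd).round(4))
    if len(w)==4:
        s=back-w[2:].mean(0); L=np.linalg.norm(s); print(' len',L,'yaw(len)',np.degrees(np.arctan2(s[1],s[0])).round(1),'centre',(back-.083*s/L).round(4))
for z in(.044,): print('disc',plane('top',(250.7,187.6),z))
hsv=cv2.cvtColor(im,cv2.COLOR_BGR2HSV);H,S,V=cv2.split(hsv)
m=((H<14)&(S>120)&(V>85)).astype(np.uint8); m[:250]=0;m[:,:300]=0;m[:,380:]=0
m=cv2.morphologyEx(m,cv2.MORPH_OPEN,np.ones((3,3)))
r=cv2.minAreaRect(np.argwhere(m)[:,::-1].astype(np.float32)); print('handle px',r)
b=[plane('top',p,.082)[:2].round(4).tolist() for p in cv2.boxPoints(r)]; print(b, np.mean(b,0))
w=np.array([plane('top',c(*p),.003)[:2] for p in [(455,360),(429,441),(737,451),(714,529)]])
f=w[:2].mean(0);k=w[2:].mean(0);d=f-k;L=np.linalg.norm(d);print('blade',w.round(4).tolist(),'len',L,'yaw',np.degrees(np.arctan2(d[1],d[0])),'origin',f-.15*d/L,'w',np.linalg.norm(w[0]-w[1]))
# side view check
s=cv2.imread('pics/side0.png')
for nm,X in dict(disc=(.662,.0136,.044),h=(*np.mean(b,0),.082),bf=(*f,.003)).items(): print(nm,proj('side',X).round(1))
E
```

```text
empty [[0.7256, 0.2446], [0.718, 0.1433], [0.5891, 0.2525], [0.586, 0.1525]]
 width 0.1016
 yaw(back) -4.3 centre [0.639  0.2001]
 len 0.13454837226465277 yaw(len) -3.7 centre [0.639  0.1992]
discst [[0.7377, 0.0707], [0.7491, -0.0274]]
 width 0.0988
 yaw(back) 6.7 centre [0.661 0.012]
disc [0.66228072 0.01347568 0.044     ]
handle px ((342.5755310058594, 299.7607116699219), (44.61763000488281, 12.848271369934082), 17.52556800842285)
[[0.4524, -0.1071], [0.4736, -0.1147], [0.4491, -0.1902], [0.4281, -0.1822]] [ 0.4508  -0.14855]
blade [[0.5218, -0.0174], [0.4686, 0.0007], [0.4596, -0.2057], [0.4093, -0.1878]] len 0.19790383322131122 yaw 72.13969417008232 origin [ 0.44916512 -0.15112578] w 0.05614054538008041
disc [262.2 194.5]
h [243.4 286.3]
bf [205.9 257.5]
```

```bash
python3 -m pendant '[[100,[20,46,0],[0,0,5]],[100,[20,46,0],[0,0,5]],[100,[20,46,0],[0,0,5]],[100,[20,46,0],[0,0,5]],[100,[20,46,0],[0,0,5]],[100,[20,46,0],[0,0,5]],[100,[20,46,0],[0,0,5]],[100,[20,46,0],[0,0,5]]]' 60; python3 -m pendant '[[100,[20,46,-20],[0,0,5]],[100,[10,30,-20],[0,0,4]],[100,[0,0,0],[0,0,0]]]'
cat > st.py <<'E'
from h import *
from scipy.spatial.transform import Rotation as Ro
s=manip.state();R=Ro.from_quat(s['tool_rot']).as_matrix()
print('t',round(s['clock'],2),'tcp mm',(s['tcp_pos']*1000 if hasattr(s['tcp_pos'],'shape') else np.array(s['tcp_pos'])*1000).round(1),'lifter yaw',np.degrees(np.arctan2(R[1,0],R[0,0])).round(2)+90,'y axis',R[:,1].round(4),'jaw z',R[2,0].round(4),'zz',R[2,2].round(4),'F',np.round(s['ft_force'],1),'w',round(s['gripper_width'],4))
E
python3 st.py
```

```text
clock: 0.9
tcp_pos: [0.4047, -0.2319, 0.2281]
tool_rot: [0.69, -0.163, 0.158, -0.687]
ft_force: [1.3, -0.5, 1.4]
gripper_width: 0.0868
clock: 1.2
tcp_pos: [0.4353, -0.151, 0.1896]
tool_rot: [0.701, -0.101, 0.098, -0.699]
ft_force: [0.1, 0.9, 0.6]
gripper_width: 0.0869
t 1.2 tcp mm [ 435.3 -151.   189.6] lifter yaw 73.8 y axis [-0.0051 -0.0027 -1.    ] jaw z -0.0041 zz -0.004 F [0.1 0.9 0.6] w 0.0869
```

```bash
python3 -m pendant '[[100,[18,11,-30],[0.15,-0.3,-1.6]],[100,[0,0,-30],[0,0,0]],[100,[0,0,0],[0,0,0]]]' >/dev/null; python3 st.py; python3 -c "
from h import *
snap('side','side1')"
```

```text
t 1.5 tcp mm [ 453.8 -139.9  128.7] lifter yaw 72.14 y axis [ 0.0011 -0.0011 -1.    ] jaw z 0.0014 zz -0.0008 F [-0.6  1.   0.5] w 0.0869
```

View pics/side1.png

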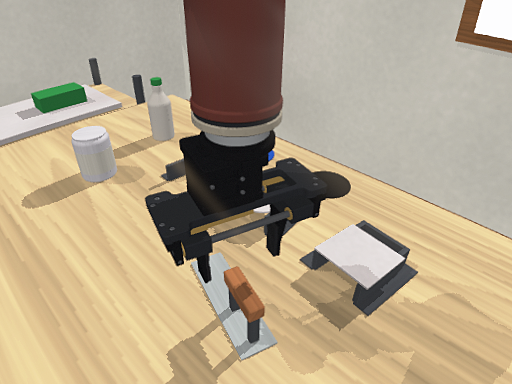

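The fingers straddle the handle (243,290). I'll descend and grip.

```bash
python3 -m pendant '[[100,[0,0,-33],[0,0,0]],[100,[0,0,-28],[0,0,0]],[100,[0,0,-5],[0,0,0]],[100,[0,0,0],[0,0,0]]]' >/dev/null; python3 st.py; python3 -m pendant '[[0,[0,0,0],[0,0,0]],[0,[0,0,0],[0,0,0]],[0,[0,0,0],[0,0,0]],[0,[0,0,0],[0,0,0]],[0,[0,0,0],[0,0,0]],[0,[0,0,0],[0,0,0]]]' 60 >/dev/null; python3 st.py
```

```text
t 1.95 tcp mm [ 458.3 -144.    70. ] lifter yaw 71.85 y axis [ 0.0108 -0.0054 -0.9999] jaw z 0.0119 zz -0.0017 F [-0.   0.3  0.4] w 0.0868
t 2.55 tcp mm [ 461.4 -145.8   76.1] lifter yaw 71.76 y axis [ 0.0181 -0.0087 -0.9998] jaw z 0.0199 zz -0.0026 F [-0.3 -0.1  1. ] w 0.0473
```

```bash
python3 -c "
from h import *
s=manip.state();print(np.round(s['joint_positions'],3),np.round(s['qd'],3),np.round(s['joint_efforts'],1))"; python3 -m pendant '[[0,[0,0,0],[0,0,0]]]' >/dev/null; python3 st.py
```

```text
[ 0.602  0.162 -0.418  2.037  0.088  0.939 -0.18 ] [-0.001 -0.003  0.001 -0.002 -0.001  0.003  0.   ] [  0.  -44.1  -2.1 -34.   -0.   -0.1  -0. ]
t 2.65 tcp mm [ 460.9 -145.7   76.1] lifter yaw 71.76 y axis [ 0.0171 -0.0086 -0.9998] jaw z 0.0189 zz -0.0028 F [-3.2  0.3  1.4] w 0.039
```

```bash
python3 -m pendant '[[70,[0,0,0],[0,0,0]],[70,[0,0,0],[0,0,0]],[70,[-4,3,-7],[0.2,0.5,0.2]],[70,[-4,3,-6],[0.2,0.5,0.2]],[70,[0,0,0],[0,0,0]]]' >/dev/null; python3 st.py;  python3 -m pendant '[[70,[0,0,0],[0,0,0]],[70,[0,0,0],[0,0,0]],[70,[0,0,0],[0,0,0]]]' >/dev/null; python3 st.py
```

```text
t 3.15 tcp mm [ 452.  -139.    61.5] lifter yaw 72.21000000000001 y axis [-2.4e-03 -6.0e-04 -1.0e+00] jaw z -0.0021 zz -0.0013 F [ 0.   0.6 -0.5] w 0.0602
t 3.45 tcp mm [ 452.  -138.8   61.2] lifter yaw 72.23 y axis [-2.7e-03 -3.0e-04 -1.0e+00] jaw z -0.0025 zz -0.0011 F [-0.6 -0.2 -0.4] w 0.0608
```

```bash
python3 -m pendant '[[0,[0,0,0],[0,0,0]],[0,[0,0,0],[0,0,0]],[0,[0,0,0],[0,0,0]],[0,[0,0,0],[0,0,0]],[0,[0,0,0],[0,0,0]],[0,[0,0,0],[0,0,0]],[0,[0,0,0],[0,0,0]],[0,[0,0,0],[0,0,0]]]' 60 >/dev/null; python3 st.py
```

```text
t 4.25 tcp mm [ 452.5 -139.1   61.7] lifter yaw 72.21000000000001 y axis [-1.4e-03 -8.0e-04 -1.0e+00] jaw z -0.0011 zz -0.0012 F [-0.1  0.3 -0.7] w 0.0234
```

```bash
python3 -m pendant '[[0,[0,0,10],[0,0,0]],[0,[0,0,20],[0,0,0]],[0,[0,0,20],[0,0,0]],[0,[0,0,20],[0,0,0]],[0,[0,0,0],[0,0,0]]]' >/dev/null; python3 st.py;  python3 -m pendant '[[0,[0,8,0],[0,0,-4]],[0,[0,8,0],[0,0,-4]],[0,[0,8,0],[0,0,-4]],[0,[0,8,0],[0,0,-4]],[0,[0,8,0],[0,0,-4]],[0,[0,8,0],[0,0,-4]],[0,[0,8,0],[0,0,-4]],[0,[0,8,0],[0,0,-4]]]' >/dev/null; python3 st.py
python3 -m pendant '[[0,[0,8,0],[0,0,-4]],[0,[0,8,0],[0,0,-4]],[0,[0,8,0],[0,0,-4]],[0,[0,8,0],[0,0,-4]],[0,[0,8,0],[0,0,-4]],[0,[0,8,0],[0,0,-4]],[0,[0,8,0],[0,0,-4]],[0,[0,0,0],[0,0,0]]]' >/dev/null; python3 st.py
```

```text
t 4.75 tcp mm [ 449.8 -138.1  134.1] lifter yaw 72.25 y axis [-0.0068  0.0013 -1.    ] jaw z -0.0069 zz -0.0008 F [ 0.3 -0.3 -4.4] w 0.0232
t 5.55 tcp mm [444.6 -72.4 127.7] lifter yaw 38.92 y axis [-0.0135  0.0077 -0.9999] jaw z -0.0145 zz -0.0057 F [ 0.2 -0.1 -3.7] w 0.0231
t 6.35 tcp mm [438.4 -12.7 119.9] lifter yaw 9.719999999999999 y axis [-0.0195  0.0174 -0.9997] jaw z -0.0205 zz -0.0163 F [ 0.3  0.1 -4.1] w 0.0235
```

```bash
python3 -m pendant '[[0,[8,1,0],[-0.5,-0.6,-1.5]],[0,[8,1,0],[-0.5,-0.5,-1.5]],[0,[0,0,0],[0,0,0]],[0,[0,0,0],[0,0,0]]]' >/dev/null; python3 st.py; python3 -c "
from h import *
snap('side','side2');a=snap('top','top2')
cv2.imwrite('pics/t2.png',cv2.resize(a[130:360,130:390],None,fx=3,fy=2.6,interpolation=cv2.INTER_CUBIC) if 0 else cv2.resize(a[130:326,130:396],None,fx=3,fy=3,interpolation=cv2.INTER_CUBIC))"
```

```text
t 6.75 tcp mm [452.5 -12.1 117.4] lifter yaw 7.109999999999999 y axis [-4.e-03 -2.e-04 -1.e+00] jaw z -0.0003 zz -0.004 F [-0.4 -0.2 -3.4] w 0.0232
```

View pics/side2.png

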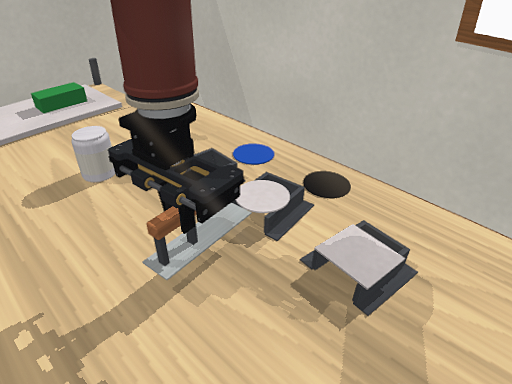

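View pics/t2.png

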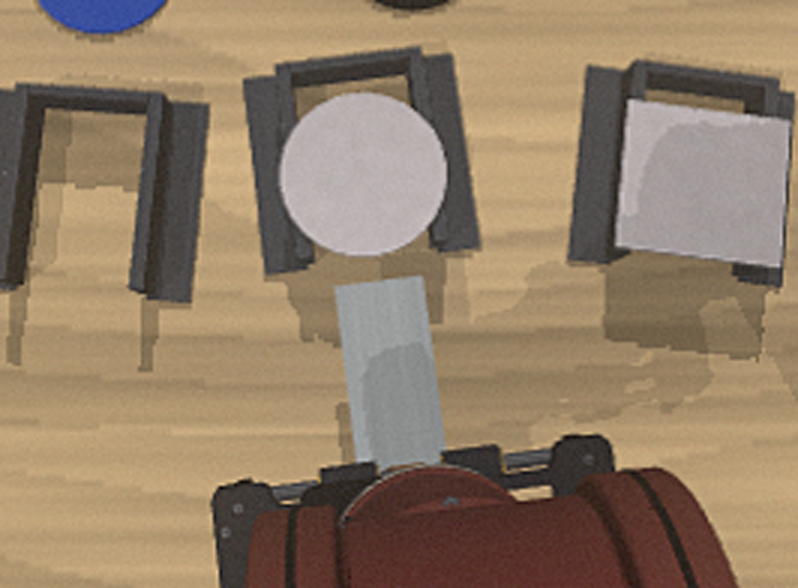

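Pictures 4–6: the lifter is held level. The blade's front corners are at crop (334,288) and (422,277), just short of the disc at crop (363,174), and the square is untouched. I'll check the blade's front position against the tool pose.

```bash
python3 - <<'E'
from h import *
c=lambda x,y:(130+x/3-.33,130+y/3-.33)
w=[plane('top',c(*p),.0587)[:2]*1000 for p in[(334,288),(422,277)]]
f=np.mean(w,0);print(w,f,np.linalg.norm(w[0]-w[1]))
y=np.radians(7.1);d=f-np.array([452.5,-12.1]);print('fwd',d@[np.cos(y),np.sin(y)],'lat',d@[-np.sin(y),np.cos(y)])
# lines of blade sides -> yaw
a,b=[plane('top',c(*p),.0587)[:2] for p in[(334,288),(358,462)]];e=a-b;print('yawL',np.degrees(np.arctan2(e[1],e[0])))
a,b=[plane('top',c(*p),.0587)[:2] for p in[(422,277),(444,462)]];e=a-b;print('yawR',np.degrees(np.arctan2(e[1],e[0])))
E
```

```text
[array([586.21799011,  32.34778458]), array([592.79537161, -23.26690199])] [589.50668086   4.54044129] 56.00227950414955
fwd 138.01288823887802 lat -0.4213867228475942
yawL 7.697817602635006
yawR 5.924150067609016
```

```bash
python3 -m pendant '[[0,[0,0,-15],[0,-0.1,0]],[0,[0,0,-15],[0,-0.1,0]],[0,[0,0,-10],[0,0,0]],[0,[0,0,0],[0,0,0]],[0,[0,0,0],[0,0,0]]]' >/dev/null; python3 st.py
```

```text
t 7.35 tcp mm [452.1 -13.2  76.8] lifter yaw 7.159999999999997 y axis [-1.e-04 -4.e-04 -1.e+00] jaw z 0.0003 zz -0.0001 F [-0.1  0.4 -3.9] w 0.0233
```

Insert: +122 in x, +16 in y, in stages.

```bash
python3 -m pendant '[[0,[10,2.2,0],[0,0,-0.1]],[0,[10,1.5,0],[0,0,-0.1]],[0,[10,1.2,0],[0,0,0]],[0,[10,1.2,0],[0,0,0]],[0,[10,1.2,0],[0,0,0]],[0,[0,0,0],[0,0,0]]]' >/dev/null; python3 st.py
```

```text
t 7.95 tcp mm [509.3  -5.2  78.9] lifter yaw 6.939999999999998 y axis [ 4.3e-03 -2.0e-04 -1.0e+00] jaw z 0.0008 zz 0.0042 F [-0.1  0.1 -4.6] w 0.0231
```

```bash
python3 -m pendant '[[0,[10,1.2,-1],[0,0.2,0]],[0,[10,1.2,-0.5],[0,0.1,0]],[0,[10,1.2,-0.5],[0,0.1,0]],[0,[10,1.2,-0.5],[0,0.1,0]],[0,[10,1.2,-0.5],[0,0.1,0]],[0,[6,1,0],[0,0.1,0]],[0,[0,0,0],[0,0,0]],[0,[0,0,0],[0,0,0]]]' >/dev/null; python3 st.py; python3 -c "
from h import *
snap('side','side3')"
```

```text
t 8.75 tcp mm [570.1   2.5  74.7] lifter yaw 6.930000000000007 y axis [-1.080e-02  1.000e-04 -9.999e-01] jaw z -0.0014 zz -0.0107 F [ 0.2  0.2 -3.9] w 0.0234
```

View pics/side3.png

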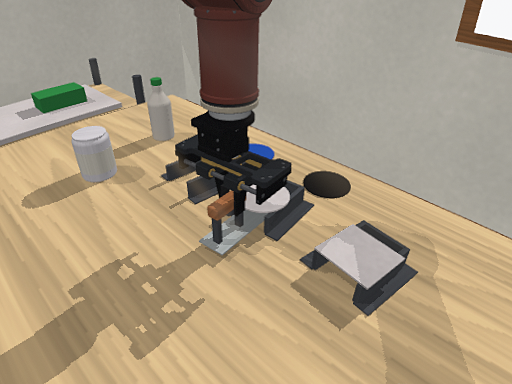

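Picture 7: the blade is under the disc (265,197) and the gripper is clear of it. I'll fine-tune the pose, then lift slowly.

```bash
python3 -m pendant '[[0,[4,0.5,4],[0,-0.6,0]],[0,[0,0,6],[0,0,0]],[0,[0,0,6],[0,0,0]],[0,[0,0,0],[0,0,0]],[0,[0,0,0],[0,0,0]]]' >/dev/null; python3 st.py;  python3 -m pendant '[[0,[0,0,4],[0,0,0]],[0,[0,0,4],[0,0,0]],[0,[0,0,4],[0,0,0]],[0,[0,0,4],[0,0,0]],[0,[0,0,0],[0,0,0]]]' >/dev/null; python3 st.py
```

```text
t 9.3 tcp mm [573.6   2.6  93.1] lifter yaw 6.909999999999997 y axis [ 1.4e-03 -9.0e-04 -1.0e+00] jaw z 0.001 zz 0.0013 F [-0.1 -0.5 -5.2] w 0.0233
t 9.8 tcp mm [573.    2.5 110. ] lifter yaw 6.909999999999997 y axis [ 1.e-04 -9.e-04 -1.e+00] jaw z 0.0009 zz -0.0 F [ 0.4  0.  -4.4] w 0.0232
```

```bash
python3 -m pendant '[[0,[0,0,6],[0,0,0]],[0,[0,0,8],[0,0,0]],[0,[0,0,8],[0,0,0]],[0,[0,0,8],[0,0,0]],[0,[0,0,4],[0,0,0]],[0,[0,0,0],[0,0,0]],[0,[0,0,0],[0,0,0]],[0,[0,0,0],[0,0,0]]]' >/dev/null; python3 st.py; python3 -c "
from h import *
a=snap('side','side4'); snap('top','top4')
cv2.imwrite('pics/s4.png',cv2.resize(a[90:290,140:340],None,fx=3,fy=3,interpolation=cv2.INTER_CUBIC))"
```

```text
t 10.6 tcp mm [573.    2.5 147.4] lifter yaw 6.920000000000002 y axis [ 6.0e-04 -1.1e-03 -1.0e+00] jaw z 0.0011 zz 0.0004 F [-0.4 -0.3 -5.7] w 0.0232
```

View pics/s4.png

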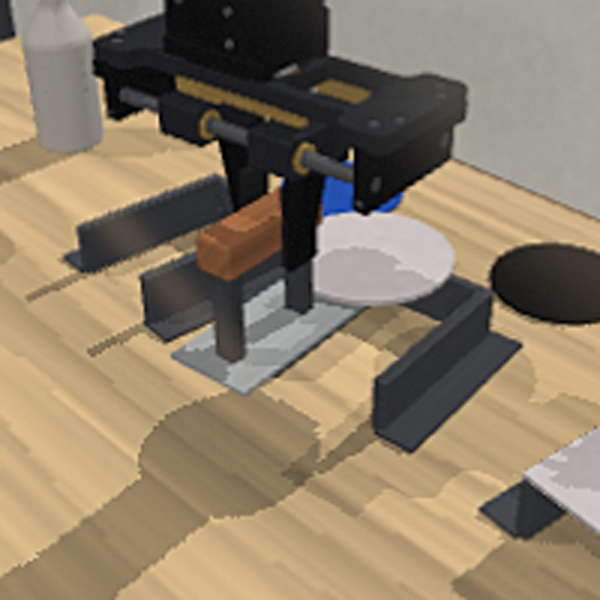

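Picture 8: the disc rides level on the blade, clear of the rails. I'll measure the disc relative to the tool in the top view and, as a second measurement, refine the empty stand.

```bash
python3 - <<'E'
from h import *
im=cv2.imread('pics/top4.png');hsv=cv2.cvtColor(im,cv2.COLOR_BGR2HSV);H,S,V=cv2.split(hsv)
m=((S<40)&(V>105)).astype(np.uint8)
u=proj('top',(.662,.0135,.093));print(u)
n,l,st,c=cv2.connectedComponentsWithStats(m);i=l[int(u[1])-5,int(u[0])];print(st[i],c[i])
pts=np.argwhere(l==i)[:,::-1]
hull=cv2.convexHull(pts.astype(np.int32)).reshape(-1,2)
w=np.array([plane('top',p,.0927)[:2] for p in hull])*1000
w=w[w[:,0]>650]  # far half, free of gripper
A=np.c_[2*w,np.ones(len(w))];s=np.linalg.lstsq(A,(w**2).sum(1),rcond=None)[0];print('disc centre',s[:2],'r',np.sqrt(s[2]+s[:2]@s[:2]))
y=np.radians(6.9);d=s[:2]-[573,2.5];print('fwd',d@[np.cos(y),np.sin(y)],'lat',d@[-np.sin(y),np.cos(y)])
E
```

```text
[250.77641892 182.63343796]
[     0     20    512    364 155981] [260.15730762 224.16654593]
disc centre [-4509.35455524  -583.81001169] r 5512.873107327737
fwd -5115.982230388975 lat 28.51444135372966
```

```bash
python3 - <<'E'
from h import *
im=cv2.imread('pics/top4.png');hsv=cv2.cvtColor(im,cv2.COLOR_BGR2HSV);H,S,V=cv2.split(hsv)
print(hsv[175,250],hsv[165,250])
for vt,stt in((120,30),(140,30),(155,30)):
    m=((S<stt)&(V>vt)).astype(np.uint8);m=cv2.morphologyEx(m,cv2.MORPH_OPEN,np.ones((3,3)))
    n,l,st,c=cv2.connectedComponentsWithStats(m);i=l[170,250];print(vt,st[i],c[i])
    if i==0 or st[i][4]>4000: continue
    hull=cv2.convexHull(np.argwhere(l==i)[:,::-1].astype(np.int32)).reshape(-1,2)
    w=np.array([plane('top',p,.0927)[:2] for p in hull])*1000
    w=w[w[:,0]>650]
    A=np.c_[2*w,np.ones(len(w))];s=np.linalg.lstsq(A,(w**2).sum(1),rcond=None)[0];print('disc',s[:2],'r',np.sqrt(s[2]+s[:2]@s[:2]))
    y=np.radians(6.9);d=s[:2]-[573,2.5];print('fwd',d@[np.cos(y),np.sin(y)],'lat',d@[-np.sin(y),np.cos(y)])
E
```

```text
[  3 134 133] [  4 135 136]
120 [     0      0    512    384 168007] [256.28276798 214.14325594]
140 [     0      0    512    384 179824] [254.85647077 201.93744995]
155 [     0      0    512    384 192388] [256.61712789 191.08305092]
```

```bash
python3 -m pendant '[[0,[0,3,0],[0,0,0]],[0,[-1,6,0],[0,0,-0.5]],[0,[-1,9,0],[0,0,-0.5]],[0,[-1,10,0],[0,0,-0.5]],[0,[-1,10,0],[0,0,-0.5]],[0,[-1,10,0],[0,0,-0.5]],[0,[-1,10,0],[0,0,-0.5]],[0,[-1,10,0],[0,0,-0.5]]]' >/dev/null; python3 st.py
```

```text
t 11.5 tcp mm [564.5  76.8 146.5] lifter yaw 3.1299999999999955 y axis [-1.2e-03 -4.0e-04 -1.0e+00] jaw z 0.0003 zz -0.0012 F [-0.4 -0.  -5.3] w 0.0231
```

```bash
python3 -m pendant '[[0,[-1,10,0],[0,0,-0.5]],[0,[-1,10,0],[0,0,-0.6]],[0,[-1,10,0],[0,0,-0.6]],[0,[-1,10,0],[0,0,-0.6]],[0,[-1,10,0],[0,0,-0.6]],[0,[-1,10,0],[0,0,-0.6]],[0,[-1,10,0],[0,0,-0.6]],[0,[-1,10,0],[0,0,-0.6]]]' >/dev/null; python3 st.py;python3 -m pendant '[[0,[-1,10,0],[0,0,-0.6]],[0,[-1,10,0],[0,0,-0.6]],[0,[-1,10,0],[0,0,-0.6]],[0,[-1,7,0],[0,0,-0.4]],[0,[-1,4,0],[0,0,-0.3]],[0,[0,0,0],[0,0,0]],[0,[0,0,0],[0,0,0]]]' >/dev/null; python3 st.py
```

```text
t 12.3 tcp mm [554.2 168.2 147. ] lifter yaw -1.6500000000000057 y axis [-5.0e-04  1.3e-03 -1.0e+00] jaw z -0.0013 zz -0.0006 F [ 1.1  1.1 -5.1] w 0.0234
t 13.0 tcp mm [546.7 217.3 147.3] lifter yaw -4.069999999999993 y axis [-6.e-04  3.e-03 -1.e+00] jaw z -0.0029 zz -0.0008 F [ 0.8 -0.8 -5.5] w 0.0237
```

```bash
python3 -m pendant '[[0,[1,-3,0],[-0.1,0,0]],[0,[1,-4,0],[-0.1,0,0]],[0,[1,-4,0],[0,0,0]],[0,[0,0,-4],[0,0,0]],[0,[0,0,-8],[0,0,0]],[0,[0,0,-8],[0,0,0]],[0,[0,0,0],[0,0,0]],[0,[0,0,0],[0,0,0]]]' >/dev/null; python3 st.py; python3 -c "
from h import *
a=snap('side','side5')
cv2.imwrite('pics/s5.png',cv2.resize(a[70:270,110:310],None,fx=3,fy=3,interpolation=cv2.INTER_CUBIC))
d=proj('side',(.639,.1995,.073));print('expected disc centre crop',(d-[110,70])*3+1)"
```

```text
t 13.8 tcp mm [550.3 202.5 124.7] lifter yaw -4.260000000000005 y axis [-0.0015 -0.0022 -1.    ] jaw z 0.0023 zz -0.0013 F [ 0.2  0.4 -4.7] w 0.0233
expected disc centre crop [253.65134049 252.86078374]
```

View pics/s5.png

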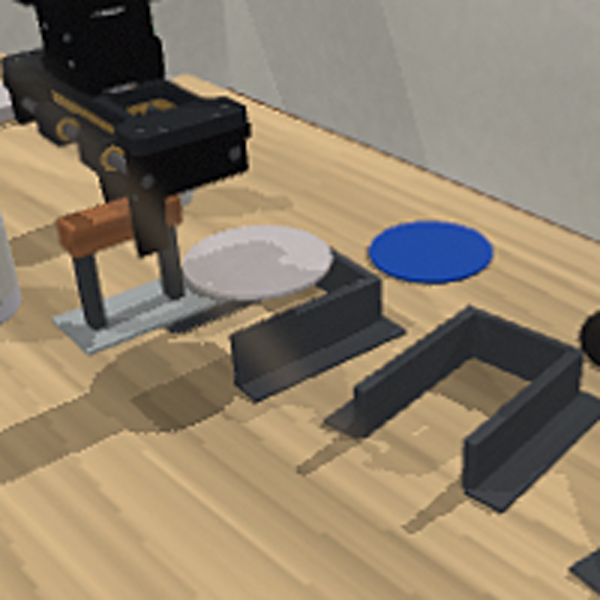

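Picture 9: the disc, at crop (258,262), hangs level over the empty stand, within about 5 mm of the expected (254,253). I'll nudge y by +3 and lower it.

```bash
python3 -m pendant '[[0,[0,1.5,-4],[0.1,-0.1,0.1]],[0,[0,1.5,-6],[0,0,0]],[0,[0,0,-5],[0,0,0]],[0,[0,0,-4],[0,0,0]],[0,[0,0,0],[0,0,0]]]' >/dev/null; python3 st.py; python3 -m pendant '[[0,[0,0,-4],[0,0,0]],[0,[0,0,-4],[0,0,0]],[0,[0,0,-4],[0,0,0]],[0,[0,0,-3],[0,0,0]],[0,[0,0,0],[0,0,0]]]' >/dev/null; python3 st.py
```

```text
t 14.35 tcp mm [550.2 206.3 104.2] lifter yaw -4.109999999999999 y axis [ 7.e-04 -0.e+00 -1.e+00] jaw z -0.0 zz 0.0007 F [-0.1 -0.4 -5.3] w 0.0234
t 14.85 tcp mm [550.8 206.4  88.4] lifter yaw -4.1200000000000045 y axis [ 1.9e-03  3.0e-04 -1.0e+00] jaw z -0.0005 zz 0.0019 F [-0.4  0.1 -3.9] w 0.0235
```

```bash
python3 -m pendant '[[0,[0,0,-6],[0,0.1,0]],[0,[0,0,-6],[0,0,0]],[0,[0,0,-6],[0,0,0]],[0,[0,0,-4],[0,0,0]],[0,[0,0,0],[0,0,0]]]' >/dev/null; python3 st.py;python3 -m pendant '[[0,[0,0,-2],[0,0,0]],[0,[0,0,-1],[0,0,0]],[0,[0,0,0],[0,0,0]]]' >/dev/null; python3 st.py
```

```text
t 15.35 tcp mm [550.9 206.3  64.4] lifter yaw -4.1299999999999955 y axis [ 1.e-04  3.e-04 -1.e+00] jaw z -0.0004 zz 0.0001 F [ 0.2  0.4 -2.8] w 0.023
t 15.65 tcp mm [551.1 206.4  62. ] lifter yaw -4.1299999999999955 y axis [ 5.e-04  2.e-04 -1.e+00] jaw z -0.0002 zz 0.0005 F [-0.7  0.8 -3.4] w 0.0236
```

```bash
python3 -m pendant '[[0,[0,0,-0.8],[0,0,0]],[0,[0,0,0],[0,0,0]]]' >/dev/null; python3 st.py;python3 -m pendant '[[80,[0,0,0],[0,0,0]],[80,[0,0,0],[0,0,0]],[80,[0,0,0],[0,0,0]],[80,[0,0,0],[0,0,0]],[80,[0,0,0],[0,0,0]],[80,[0,0,0],[0,0,0]],[80,[0,0,0],[0,0,0]],[80,[0,0,0],[0,0,0]]]' >/dev/null; python3 st.py
```

```text
t 15.85 tcp mm [551.4 206.5  61.9] lifter yaw -4.140000000000001 y axis [ 1.3e-03  1.0e-04 -1.0e+00] jaw z -0.0002 zz 0.0013 F [ 0.9 -0.4 -3.5] w 0.0232
t 16.65 tcp mm [553.  207.3  63.2] lifter yaw -4.1299999999999955 y axis [ 0.0049  0.0017 -1.    ] jaw z -0.0021 zz 0.0048 F [-0.1  0.3  0.7] w 0.069
```

Released. Back straight up, then move the arm well away to look.

```bash
python3 -m pendant '[[80,[0,0,15],[0,0,0]],[80,[0,0,20],[0,0,0]],[80,[0,0,30],[0,0,0]],[80,[0,0,40],[0,0,0]],[80,[0,0,30],[0,0,0]],[80,[0,-30,0],[0,0,0]],[80,[0,-45,0],[0,0,0]],[80,[0,-45,0],[0,0,0]]]' >/dev/null; python3 st.py; python3 -m pendant '[[80,[0,-45,0],[0,0,0]],[80,[0,-45,0],[0,0,0]],[80,[0,-45,0],[0,0,0]],[80,[0,-45,0],[0,0,0]],[80,[0,-45,0],[0,0,0]],[80,[0,-45,0],[0,0,0]],[80,[0,-45,0],[0,0,0]],[80,[0,0,0],[0,0,0]]]' >/dev/null; python3 st.py; python3 - <<'E'
from h import *
a=snap('top','top6');b=snap('side','side6')
cv2.imwrite('pics/f.png',np.hstack([cv2.resize(a[120:320,60:260],None,fx=2,fy=2),cv2.resize(b[80:280,60:260],None,fx=2,fy=2)]))
S=cv2.cvtColor(a,cv2.COLOR_BGR2HSV)
m=((S[:,:,1]<40)&(S[:,:,2]>150)).astype(np.uint8);n,l,st,c=cv2.connectedComponentsWithStats(m)
for i in range(1,n):
    if st[i,4]>500 and 100<st[i,1]<260: print(c[i],st[i],plane('top',c[i],.044))
E
```

```text
t 17.45 tcp mm [550.6  93.6 212.6] lifter yaw -3.260000000000005 y axis [ 0.0097  0.0073 -0.9999] jaw z -0.0078 zz 0.0092 F [ 0.6 -0.3 -0.1] w 0.0698
t 18.25 tcp mm [ 547.9 -239.8  224.8] lifter yaw -3.510000000000005 y axis [ 0.0215  0.003  -0.9998] jaw z -0.0043 zz 0.0213 F [-0.1 -1.   0.3] w 0.0694
[363.50213261 190.10275301] [ 335  163   58   55 2579] [ 0.65610018 -0.20979985  0.044     ]
[155.14440735 199.45450751] [ 128  172   56   55 2396] [0.63975779 0.20041245 0.044     ]
[ 27.43644617 277.64526589] [   6  254   43   47 1542] [0.49043202 0.43960326 0.044     ]
```

View pics/f.png

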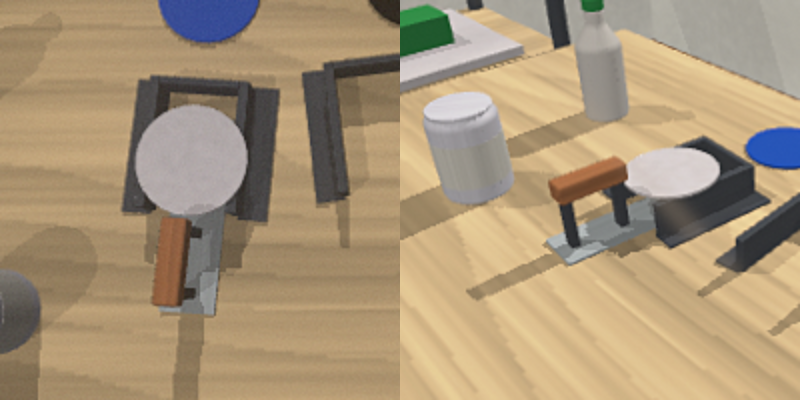

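Picture 10: the disc is flat and centred on the stand's rails, at (0.640,0.200) against the stand's (0.639,0.200). The lifter lies flat on the bench and the gripper is clear.

```bash
python3 -c "
from cell import manip
print(manip.job_done())"
```

```text
the job is handed in; nothing more can be done
None
```

The round panel now lies on the empty stand, and I handed the job in at about 18.4 s. I picked up the lifter by its handle, slid the blade under the panel and lifted it roughly 45–50 mm above the rails. I carried it level to the empty stand, lowered it onto the rails, set the lifter flat on the bench under it, let go and moved the arm away.

Last checks, from the final camera pictures (no verdict was reported):
- **Round panel:** its centre measured (0.640, 0.200) m against the stand's (0.639, 0.200), so about 1 mm off. It looks flat in both views.
- **Lifter:** it lies flat on the bench and is released, with about zero force on the wrist.
- **Square panel:** it measured about 2 mm from its first position, which is within the measuring error. I did not touch it.

Two things did not go as planned, neither with lasting effect:
- **First descent on the handle:** the arm drifted about 10 mm, so I reopened the gripper and corrected before gripping.
- **Top-view check on the blade:** I could not measure the panel there because the arm hid it. I used the side view instead, which agreed to about 5 mm.

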